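# Bolt down the vacuum chamber and hold its bleed shutter half open

### The arm

A 6-joint arm with a two-finger parallel gripper is mounted at the origin on the work surface. World frame = base frame: x ahead of the robot, y to its left, z up, the work surface at z = 0. Lengths are in m, angles in rad, forces in N, time in s.
With the tool pointing down it reaches from about 0.25 to 0.725 m from the base axis. Payload 4 kg.
Tool frame: the origin (TCP) lies on the centre line of the jaws, within the pads' length; the fingertips stand 17 mm ahead of it and the grasp point (between the pads) lies 2 mm behind it; y points along the fingers, z is the direction in which the jaws open and shut, and the axes are right-handed (so a half turn about y gives the same grasp; the last joint's range is limited). The gripper opens to 85 mm and grips with 20 to 120 N. Pads are 22 mm wide; open, the fingers measure 114 mm over their backs; the gripper's body (76 mm by 85 mm) begins 54 mm behind the grasp point. The pads swing forward as they close: fully open they stand 13 mm farther back than shut.
Start: joints at [1.147, 0.241, 0.005, 1.335, 0, 1.571], TCP at [0.206, 0.456, 0.248] pointing down, gripper open.
Joint ranges: [-2.72, 2.72], [-1.05, 1.87], [-1.09, 1.28], [-1.99, 2.15], [-1.42, 1.44], [-3.14, 3.14]. Speed limits (rad/s): [2.79, 2.79, 3.14, 3.14, 3.14, 3.14].

### API

Orientations are given as a rotation vector (axis times angle).
In Python, from workcell import get_state, grab_frame, camera_info, close_job, silhouettes gives the robot as it stands.
- The arm moves only by the tool play_rows, never from a script. Its argument "rows" is a list of rows, each an object of numbers: "x", "y", "z": the shift along the world's x, y, z in cm; "twist": the turn about the world's z in rad; "gripper": the finger opening in cm, from 0 to 8.54. In form: [{"x": .., "y": .., "z": .., "twist": .., "gripper": ..}, ...]. A call has 1 to 12 rows; each row shifts and turns the commanded pose from where the row before left it; what a row does not reach is not made up. A row lasts 1/12 s, in which the tool goes at most 41.7 mm and 7.16 degrees, less where a joint would pass 70% of its speed; a pose out of reach is approached as far as the arm can. A call with a gripper value outside its range is refused whole. The fingers move at their own pace and stop on an object; "newtons" is the grip in N (left out, the last holds). Time passes only in rows, so rows that do not move let the fingers close. It gives the time, the measured TCP pose, the force and the opening at its end, in the units of the state.
- get_state(): the state, without advancing time (a new reading comes with each control period).
- grab_frame(name): name is "side" or "top" or "wrist"; returns the picture (480x640x3 uint8, blue, green, red); there is no depth.
- camera_info(name): a dict with "intrinsics" (3x3 intrinsics, pixels), "R" (3x3) and "t" (3): a world point X has camera coordinates R X + t. Camera axes: x right, y down, z forward; pixel columns grow to the right and rows downward; lengths in m; the calibration is good to about 2 mm. A picture is of the moment at which its call begins: read the wrist's pose just before it. camera_info takes no time and is no camera call; for the wrist camera it gives the pose at the moment of the call.
- close_job(): hands the job in, once; it reports no verdict.
Trained networks look in the newest picture that a camera, given by its name, has taken for a name from the list of things; names that differ only in an ending like _2 or _b are one class to them, and where a whole thing is asked for, a point or a joint stands for the part that bears it (a point fixed in the world has none). Each returns a list of dicts, best first, with "score" (0 to 1); they miss things now and then, are a little off and sometimes report something else, mostly with a low value. They report only what shows in the picture. A call takes as long as a camera call.
- silhouettes(camera, thing): "pixels" (480x640 bool, what is visible of it) and "location" ([column, row] in pixels, amid what is visible of it).
The state is a dict: "time_s": time; "qpos": joint angles; "joint_velocities": joint speeds; "effort": joint torques, N m; "tcp_pos": TCP position; "eef_rot": TCP orientation; "ft_force": force on the tool from outside, world axes, zero at the start; "torque": the same for the moment, N m; "gripper_width": finger opening in m.
Only numpy, scipy, OpenCV 4.12 (cv2) and the standard library are available. Lean on these libraries where they do the work, as an engineer would, in place of code of your own. Each camera call takes 0.05 s, during which the arm holds its last target.

### The job

Tighten the three captive bolts on the vacuum chamber's clamp bar clockwise to their end stops, first the white one, then the yellow, then the blue, leaving the bleed shutter shut until all three are tight. Then slide the shutter by its red tab against its spring to half travel, where its red pointer meets the yellow line, and hold it there, steady, with the fingers: the program finishes while still holding it and never lets go. Leave everything else on the bench where it stands.

Things in the scene. Friction and masses are not known exactly. Their poses are not given: they have to be found in the camera images.
- chamber: fixed vacuum test chamber: grey box, aluminium cover 250 x 310 mm, 80 mm tall; origin under its centre. Place and yaw (within 0.35 rad) vary. In its own axes: dark clamp bar (52 wide, 10 thick) on the cover at x = +65 mm, away from the robot, with three bolts at y = -100, 0, +100 mm; shutter lane along y at x = -55 mm; lying spring barrel (24 mm thick, on the cover) at y = +72 to +144 mm of the lane
- bolt_white (a joint): turn of the white captive bolt, rad: grows clockwise seen from above, end stop (tight) at 1.4; starts at 0.1 to 0.5 and stays where left (0.04 N m of friction). At the stop its grip bar lies along the chamber's x axis, straight across the clamp bar; at value q the bar is turned (1.4 - q) rad anticlockwise (from above) from there
- bolt_white_grip (a point): point on the white bolt's vertical axis, 126 mm above the bench, inside its white grip bar: 46 mm long, 12 thick, 36 tall, from 21 mm below to 15 mm above this point; under it a hub (13 mm radius) and a steel collar (21 mm radius, top 28 mm below the point). Which of the three places it has varies. The frame turns with the bolt: its x axis lies 1.4 rad clockwise of the bar's length
- bolt_yellow (a joint): turn of the yellow captive bolt, rad: grows clockwise seen from above, end stop (tight) at 1.4; starts at 0.1 to 0.5 and stays where left (0.04 N m of friction). At the stop its grip bar lies along the chamber's x axis, straight across the clamp bar; at value q the bar is turned (1.4 - q) rad anticlockwise (from above) from there
- bolt_yellow_grip (a point): point on the yellow bolt's vertical axis, 126 mm above the bench, inside its yellow grip bar: 46 mm long, 12 thick, 36 tall, from 21 mm below to 15 mm above this point; under it a hub (13 mm radius) and a steel collar (21 mm radius, top 28 mm below the point). Which of the three places it has varies. The frame turns with the bolt: its x axis lies 1.4 rad clockwise of the bar's length
- bolt_blue (a joint): turn of the blue captive bolt, rad: grows clockwise seen from above, end stop (tight) at 1.4; starts at 0.1 to 0.5 and stays where left (0.04 N m of friction). At the stop its grip bar lies along the chamber's x axis, straight across the clamp bar; at value q the bar is turned (1.4 - q) rad anticlockwise (from above) from there
- bolt_blue_grip (a point): point on the blue bolt's vertical axis, 126 mm above the bench, inside its blue grip bar: 46 mm long, 12 thick, 36 tall, from 21 mm below to 15 mm above this point; under it a hub (13 mm radius) and a steel collar (21 mm radius, top 28 mm below the point). Which of the three places it has varies. The frame turns with the bolt: its x axis lies 1.4 rad clockwise of the bar's length
- shutter_travel (a joint): travel of the sprung shutter, m, along the chamber's +y: 0 shut (its spring keeps it there), 0.060 fully open, half travel 0.030. The spring pushes back with 1.8 N at 0, 5.4 N at half, 9 N at full travel; let go, it springs shut. At half travel the red pointer on the plate meets the yellow line on the rail on the robot's side, and the dark port (60 mm long) is half uncovered
- shutter: sliding shutter: steel plate 46 x 66 mm, 4 mm thick, with an upright red tab at its centre: tab 30 mm along the chamber's x, 12 mm along its y (the sliding direction), its foot on the plate, 42 mm tall, top 46 mm above the origin; origin under the plate's centre, 82 mm above the bench; axes as the chamber's. Rails at 24 to 34 mm either side along x stand 3 mm above the plate
- float: loose white porcelain float, 76 mm across, 84 mm tall, origin under its centre; bystander. Fixed equipment, up to 360 mm tall (a pump with a rocker switch, a ring stand with a funnel, a reading unit, a bin), also stands along the left and right edges of the bench, more than 0.45 m sideways from the robot
- cap: loose steel cistern cap, 110 mm disc with a small stub, 36 mm tall, origin under its centre; bystander
- bellows: loose chromed bellows unit, 72 mm across, 112 mm tall, origin under its centre; bystander
- weight: loose brass weight, 44 mm across, 60 mm tall, origin under its centre; bystander
- beaker: loose white beaker, 72 mm across, 90 mm tall, origin under its centre; bystander

How it is judged:
By the outcome, as a careful person would: the job done as asked, in the order asked, and still so for the second after the job is handed in, while the arm keeps its last pose, push and grip.
It also fails if it takes over 62 s, if anything falls off the work surface, if the arm or the gripper's body presses on something with over 40 N, if the wrist force passes 120 N, or if a joint passes its speed limit or range.

## Working session

There is one attempt and no reset: what is moved stays moved. The work goes in short steps, Python scripts to look and compute and a tool call to move; the robot and the scene stay as the last step left them, time stands still between calls to the robot, and variables do not carry over. Pictures are saved under pics/ and viewed, and the job is handed in when it is done.

Besides the shell and the picture viewer there is one more tool, called after "Request:" in YAML: its name, and indented under it one key for each argument. play_rows: Moves the arm, as the interface text tells. Its arguments: {"type":"object","properties":{"rows":{"type":"array"},"newtons":{"type":"number"}},"required":["rows"]}

```bash
ls; mkdir -p pics
python3 - <<'E'
from workcell import *
import cv2
s=get_state();print(s)
for n in("top","side","wrist"):
    f=grab_frame(n);cv2.imwrite(f"pics/a_{n}.png",f)
    c=camera_info(n);print(n,c)
E
```

```text
pics
{'time_s': 0.0, 'qpos': array([1.14701434e+00, 2.41413695e-01, 3.69968564e-03, 1.33522735e+00,
       1.70803497e-06, 1.57077096e+00]), 'joint_velocities': array([-7.32551002e-04, -1.99740979e-05, -1.29640322e-03,  7.76030454e-04,
        1.66804176e-03,  2.15063939e-04]), 'effort': array([ 1.44583595e-03, -3.72314179e+01,  2.52409387e+01,  1.67535542e-02,
        2.56825524e-04, -1.68874131e-06]), 'tcp_pos': array([0.20535039, 0.45520603, 0.24740323]), 'eef_rot': array([-1.54722608,  0.3328204 , -0.33210453]), 'ft_force': array([-0.14527546, -0.15154054, -0.87951328]), 'torque': array([-0.01536779,  0.0920839 , -0.02544769]), 'gripper_width': 0.08543024453813303}
top {'intrinsics': array([[606.40079363,   0.        , 326.26488145],
       [  0.        , 606.40079363, 251.56622995],
       [  0.        ,   0.        ,   1.        ]]), 'R': array([[-0.02346581, -0.99972134,  0.00257047],
       [-0.98168692,  0.02255613, -0.18916133],
       [ 0.18905063, -0.00696222, -0.98194266]]), 't': array([0.01019033, 0.49745564, 1.60592384])}
side {'intrinsics': array([[594.08708145,   0.        , 323.85609255],
       [  0.        , 594.08708145, 240.13091672],
       [  0.        ,   0.        ,   1.        ]]), 'R': array([[-0.96153718, -0.27426526,  0.01499389],
       [-0.1999805 ,  0.66159513, -0.72270304],
       [ 0.18829245, -0.69790433, -0.69099602]]), 't': array([0.4768646 , 0.16316029, 1.25202302])}
wrist {'intrinsics': array([[413.50600034,   0.        , 323.20835072],
       [  0.        , 413.50600034, 236.22404298],
       [  0.        ,   0.        ,   1.        ]]), 'R': array([[ 0.41125975,  0.91151711, -0.00140506],
       [ 0.87663498, -0.39509828,  0.27460602],
       [ 0.24975294, -0.11416613, -0.9615558 ]]), 't': array([-0.49924445, -0.0356932 ,  0.37750547])}
```

View pics/a_top.png

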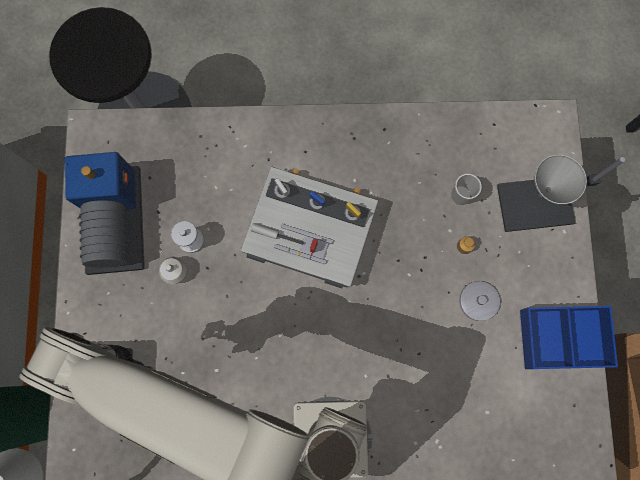

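View pics/a_side.png

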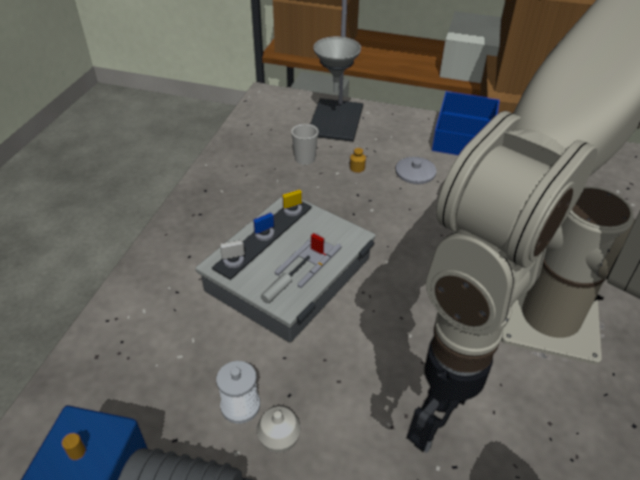

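View pics/a_wrist.png

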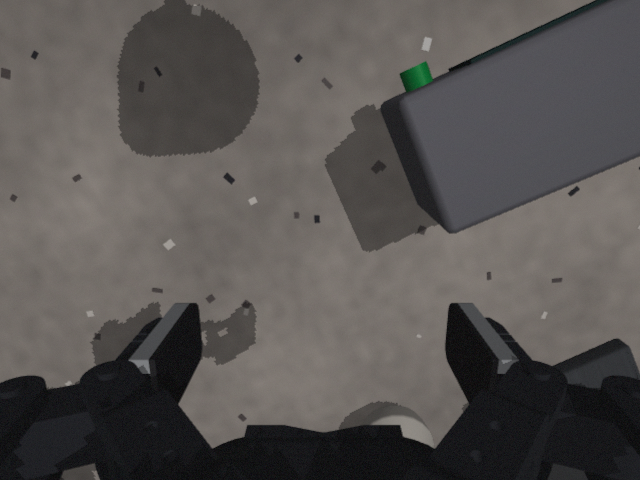

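```bash
cat > h.py <<'E'
import numpy as np,cv2
from workcell import *
def proj(c,X):
    X=np.atleast_2d(X);p=X@c["R"].T+c["t"];q=p@c["intrinsics"].T;return q[:,:2]/q[:,2:]
def ray(c,uv,z):
    K,R,t=c["intrinsics"],c["R"],c["t"]
    d=R.T@np.linalg.solve(K,[uv[0],uv[1],1]);o=-R.T@t
    return o+d*(z-o[2])/d[2]
E
python3 - <<'E'
from h import *
for n in("top","side"):
    grab_frame(n);c=camera_info(n)
    for th,z in(("bolt_white_grip",.123),("bolt_yellow_grip",.123),("bolt_blue_grip",.123),("shutter",.105),("chamber",.08)):
        r=silhouettes(n,th)
        for d in r[:2]:
            m=d["pixels"];ys,xs=np.nonzero(m)
            cen=(xs.mean(),ys.mean())
            print(n,th,round(d["score"],2),np.round(d["location"],1),np.round(cen,1),m.sum(),np.round(ray(c,cen,z),4))
        if r: np.save(f"m_{n}_{th}.npy",r[0]["pixels"])
f=cv2.imread("pics/a_top.png")[150:300,230:390];cv2.imwrite("pics/top_z.png",cv2.resize(f,None,fx=5,fy=4.0,interpolation=2)[:600])
f=cv2.imread("pics/a_side.png")[180:340,190:390];cv2.imwrite("pics/side_z.png",cv2.resize(f,None,fx=3.7,fy=3.7,interpolation=2)[:600])
E
```

```text
top bolt_white_grip 0.57 [280.2 186.7] [281.4 188.1] 121 [0.6571 0.1142 0.123 ]
top bolt_yellow_grip 0.68 [353.1 211.6] [352.6 210.2] 149 [ 0.5923 -0.0728  0.123 ]
top bolt_blue_grip 0.68 [314.  198.8] [317.1 199.7] 129 [0.6231 0.0201 0.123 ]
top shutter 0.95 [315.3 247.2] [311.1 246.3] 453 [0.5016 0.0386 0.105 ]
top chamber 0.8 [308.5 231.5] [309.1 228.7] 9845 [0.5549 0.0436 0.08  ]
top chamber 0.41 [169.3 270.4] [172.8 270.2] 596 [0.4503 0.4073 0.08  ]
side bolt_white_grip 0.78 [229.4 251.6] [231.4 250.8] 423 [0.6591 0.1197 0.123 ]
side bolt_yellow_grip 0.17 [230.2 252.3] [231.7 250.8] 412 [0.6587 0.1195 0.123 ]
side bolt_blue_grip 0.94 [262.3 225.6] [263.  224.2] 358 [0.6256 0.0256 0.123 ]
side shutter 0.72 [313.2 252.6] [314.  251.3] 586 [0.5031 0.0553 0.105 ]
side chamber 0.86 [289.9 267.9] [288.5 268.4] 13587 [0.5466 0.0946 0.08  ]
side chamber 0.38 [263.2 225.7] [263.2 224.4] 341 [ 0.6436 -0.0178  0.08  ]
```

Run:
```python
from h import *
f=cv2.imread("pics/a_top.png")[155:295,235:385];cv2.imwrite("pics/top_z2.png",cv2.resize(f,None,fx=4.2,fy=4.2,interpolation=2))
```

```text
(no output)
```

View pics/top_z2.png

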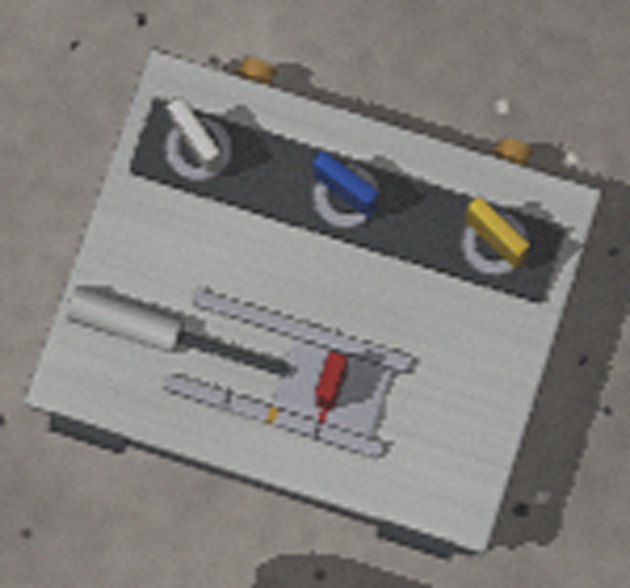

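View pics/side_z.png

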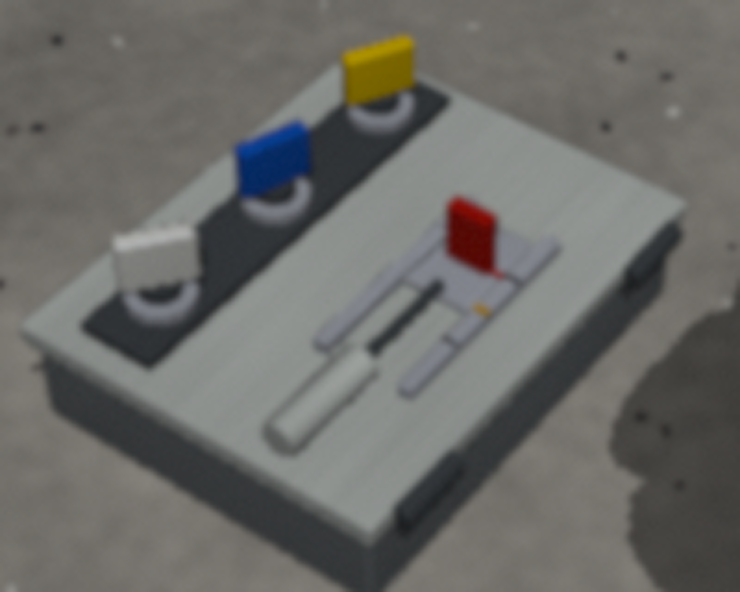

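```bash
cat >> h.py <<'E'
def cw(p,P):
    x,y,a=p[:3];P=np.atleast_2d(P).astype(float);c,s=np.cos(a),np.sin(a)
    return np.c_[x+c*P[:,0]-s*P[:,1],y+s*P[:,0]+c*P[:,1],P[:,2]]
E
python3 - <<'E'
from h import *
from scipy.optimize import least_squares
T,S=camera_info("top"),camera_info("side")
zt=lambda u,v:(235+u/4.2-.4,155+v/4.2-.4); zs=lambda u,v:(190+u/3.7-.4,180+v/3.7-.4)
h=.08
C=[(.125,.155,h),(.125,-.155,h),(-.125,-.155,h),(-.125,.155,h)]
top=[zt(155,53),zt(602,190),zt(487,551),zt(25,405)]
side=[zs(25,330),zs(685,207),zs(370,540)];Cs=[C[0],C[2],C[3]]
bt=[(281.4,188.1),(317.1,199.7),(352.6,210.2)];bs=[(231.4,250.8),(263,224.2)]
def res(p,full=False):
    r=[proj(T,cw(p,C))-top,proj(S,cw(p,Cs))-side,
     proj(T,cw(p,[(.065,.1,.128),(.065,0,.128),(.065,-.1,.128)]))-bt,
     proj(S,cw(p,[(.065,.1,.123),(.065,0,.123)]))-bs]
    return np.vstack(r) if full else np.vstack(r).ravel()
f=least_squares(res,[.55,.04,-.3],loss="soft_l1");print(f.x);print(np.round(res(f.x,1),1))
np.save("pose.npy",f.x)
# bar angles from top view edges (zoomed end points of top edge centreline, z=.141)
E2={"white":((176,103),(214,157)),"blue":((320,158),(372,200)),"yellow":((476,203),(523,250))}
p=f.x
for n,yy in(("white",.1),("blue",0),("yellow",-.1)):
    a=ray(T,zt(*E2[n][0]),.141);b=ray(T,zt(*E2[n][1]),.141);d=a-b
    ang=np.arctan2(d[1],d[0]);q=1.4-(ang-p[2])
    print(n,"axis",np.round(cw(p,[(.065,yy,.126)])[0],4),"mid",np.round((a+b)/2,4),"len",np.linalg.norm(d),"ang",ang,"q",q)
print("tab",cw(p,[(-.055,0,.108)]))
s=get_state();from scipy.spatial.transform import Rotation as R
print(R.from_rotvec(s["eef_rot"]).as_matrix(),s["time_s"])
E
```

```text
[ 0.56391377  0.04371409 -0.33736762]
[[-1.8 -0.9]
 [-0.3  0.2]
 [-0.7  1.2]
 [-1.4  0.3]
 [-1.7 -1.1]
 [ 1.3 -1.8]
 [ 0.8 -1.8]
 [-1.1 -1. ]
 [-0.8 -1.3]
 [-0.2 -0.4]
 [ 1.  -1. ]
 [ 0.7 -1. ]]
white axis [0.6584 0.1166 0.126 ] mid [0.6587 0.1139 0.141 ] len 0.04263060680174376 ang 0.5810981574110343 q 0.4815342225984496
blue axis [0.6252 0.0222 0.126 ] mid [0.6248 0.0202 0.141 ] len 0.04225647555766782 ang 0.8520420720045971 q 0.21059030800488676
yellow axis [ 0.5921 -0.0722  0.126 ] mid [ 0.5921 -0.0744  0.141 ] len 0.04171844037067174 ang 0.74192400810193 q 0.32070837190755386
tab [[0.51201416 0.06191933 0.108     ]]
[[ 9.11521798e-01  7.12483416e-05  4.11251757e-01]
 [-4.11251761e-01  6.70758596e-05  9.11521796e-01]
 [ 3.73593512e-05 -9.99999995e-01  9.04421141e-05]] 0.75
```

Request:
play_rows:
  rows:
    - {"x": 3, "y": -2.3, "z": -0.2, "twist": 0.08, "gripper": 8.5}
    - {"x": 3, "y": -2.3, "z": -0.2, "twist": 0.08}
    - {"x": 3, "y": -2.3, "z": -0.2, "twist": 0.08}
    - {"x": 3, "y": -2.3, "z": -0.2, "twist": 0.08}
    - {"x": 3, "y": -2.3, "z": -0.2, "twist": 0.08}
    - {"x": 3, "y": -2.3, "z": -0.2, "twist": 0.08}
    - {"x": 3, "y": -2.3, "z": -0.2, "twist": 0.08}
    - {"x": 3, "y": -2.3, "z": -0.2, "twist": 0.08}
    - {"x": 3, "y": -2.3, "z": -0.2, "twist": 0.08}
    - {"x": 3, "y": -2.3, "z": -0.2, "twist": 0.08}
    - {"x": 3, "y": -2.3, "z": -0.2, "twist": 0.08}
    - {"x": 0, "y": 0, "z": 0, "twist": 0}

```text
invalid input at $.rows[1]: expected keys x, y, z, twist, gripper
```

```bash
cat >> h.py <<'E'
from scipy.spatial.transform import Rotation as Ro
def st():
    s=get_state();M=Ro.from_rotvec(s["eef_rot"]).as_matrix()
    print("t",round(s["time_s"],2),"tcp",np.round(s["tcp_pos"],4),"jaw",round(float(np.arctan2(M[1,2],M[0,2])),4),"down",np.round(M[:,1],3),"q",np.round(s["qpos"],3),"F",np.round(s["ft_force"],1),"T",np.round(s["torque"],2),"w",round(s["gripper_width"],4));return s
E
python3 - <<'E'
from h import *
st();c=camera_info("wrist");f=grab_frame("wrist");cv2.imwrite("pics/w1.png",f)
print(c)
p=np.load("pose.npy")
for y in(.1,0,-.1):print(proj(c,cw(p,[(.065,y,.141)])))
E
```

```text
t 0.75 tcp [0.2056 0.4558 0.2483] jaw 1.147 down [ 0.  0. -1.] q [ 1.147  0.241  0.005  1.335 -0.     1.571] F [ 0.5 -0.3  0.5] T [ 0.05 -0.03 -0.02] w 0.0855
{'intrinsics': array([[413.50600034,   0.        , 323.20835072],
       [  0.        , 413.50600034, 236.22404298],
       [  0.        ,   0.        ,   1.        ]]), 'R': array([[ 4.11259762e-01,  9.11518148e-01,  2.71351401e-04],
       [ 8.76445766e-01, -3.95517515e-01,  2.74606472e-01],
       [ 2.50416107e-01, -1.12696768e-01, -9.61556661e-01]]), 't': array([-0.50011566, -0.03566187,  0.37739462])}
[[193.88795988 797.27726821]]
[[ 90.59360426 802.63456742]]
[[-11.48397828 807.92875944]]
```

View pics/w1.png

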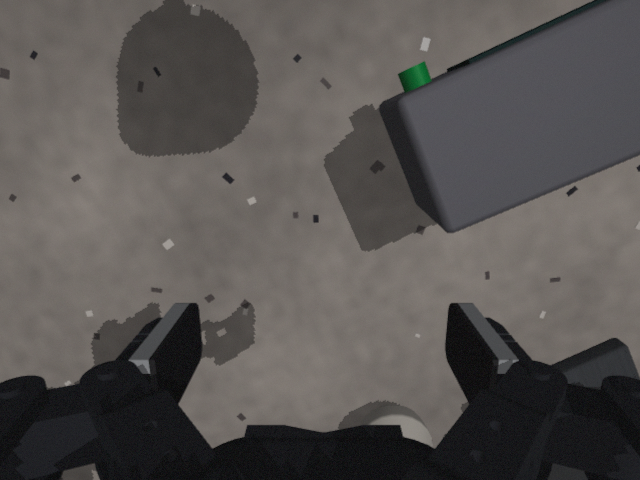

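Request:
play_rows:
  rows:
    - {"x": 3, "y": -2.3, "z": -0.2, "twist": 0.08, "gripper": 8.5}
    - {"x": 3, "y": -2.3, "z": -0.2, "twist": 0.08, "gripper": 8.5}
    - {"x": 3, "y": -2.3, "z": -0.2, "twist": 0.08, "gripper": 8.5}
    - {"x": 3, "y": -2.3, "z": -0.2, "twist": 0.08, "gripper": 8.5}
    - {"x": 3, "y": -2.3, "z": -0.2, "twist": 0.08, "gripper": 8.5}
    - {"x": 3, "y": -2.3, "z": -0.2, "twist": 0.08, "gripper": 8.5}
    - {"x": 3, "y": -2.3, "z": -0.2, "twist": 0.08, "gripper": 8.5}
    - {"x": 3, "y": -2.3, "z": -0.2, "twist": 0.08, "gripper": 8.5}
    - {"x": 3, "y": -2.3, "z": -0.2, "twist": 0.08, "gripper": 8.5}
    - {"x": 3, "y": -2.3, "z": -0.2, "twist": 0.08, "gripper": 8.5}
    - {"x": 3, "y": -2.3, "z": -0.2, "twist": 0.08, "gripper": 8.5}
    - {"x": 0, "y": 0, "z": 0, "twist": 0, "gripper": 8.5}

```text
time_s: 1.8
tcp_pos: [0.5402, 0.1983, 0.2252]
eef_rot: [-1.544, -0.355, 0.353]
ft_force: [0.4, 0.4, 0.2]
gripper_width: 0.0851
```

Run:
```python
from h import *
st();c=camera_info("wrist");f=grab_frame("wrist");cv2.imwrite("pics/w2.png",f)
p=np.load("pose.npy")
for y in(.1,0,-.1):print(proj(c,cw(p,[(.065,y,.141)])))
```

```text
t 1.8 tcp [0.5402 0.1983 0.2252] jaw 2.0222 down [ 0.002 -0.002 -1.   ] q [ 0.353  0.4    0.169  1.338 -0.003 -0.098] F [0.4 0.4 0.2] T [0.06 0.03 0.01] w 0.0851
[[107.95307601 369.41467804]]
[[-43.35704395 252.9298546 ]]
[[-223.86797938  113.96502891]]
```

View pics/w2.png

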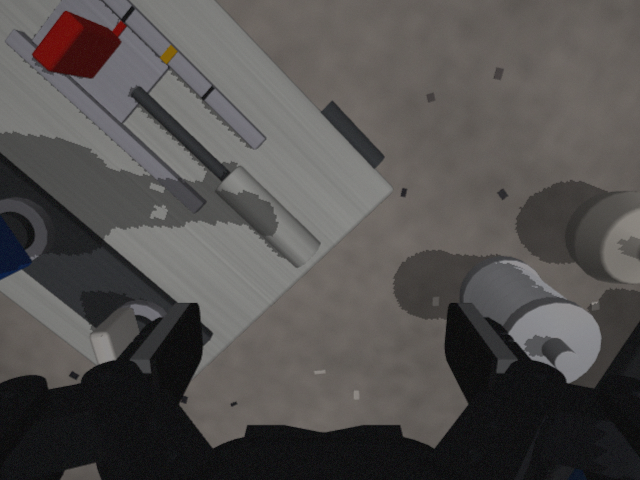

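Request:
play_rows:
  rows:
    - {"x": 2.4, "y": -1.6, "z": -0.2, "twist": 0.03, "gripper": 8.5}
    - {"x": 2.4, "y": -1.6, "z": -0.2, "twist": 0.03, "gripper": 8.5}
    - {"x": 2.4, "y": -1.6, "z": -0.2, "twist": 0.03, "gripper": 8.5}
    - {"x": 2.3, "y": -1.6, "z": -0.2, "twist": 0.02, "gripper": 8.5}
    - {"x": 2.3, "y": -1.6, "z": -0.2, "twist": 0.02, "gripper": 8.5}
    - {"x": 0, "y": 0, "z": 0, "twist": 0, "gripper": 8.5}
    - {"x": 0, "y": 0, "z": 0, "twist": 0, "gripper": 8.5}

```text
time_s: 2.43
tcp_pos: [0.6535, 0.1227, 0.2152]
eef_rot: [-1.521, -0.456, 0.459]
ft_force: [-0.1, 0.1, 0.1]
gripper_width: 0.0849
```

Run:
```python
from h import *
st();c=camera_info("wrist");f=grab_frame("wrist")
p=np.load("pose.npy")
for y in(.1,0,-.1):print(proj(c,cw(p,[(.065,y,.141)])))
print(proj(c,cw(p,[(-.125,.155,.08)])))
cv2.imwrite("pics/w3.png",f)
```

```text
t 2.43 tcp [0.6535 0.1227 0.2152] jaw 2.1554 down [-0.002  0.    -1.   ] q [ 1.850e-01  5.960e-01  4.580e-01  1.435e+00  1.000e-03 -3.990e-01] F [-0.1  0.1  0.1] T [-0.    0.06 -0.01] w 0.0849
[[308.14619865 261.56437905]]
[[173.84961928  96.43044705]]
[[   4.36162737 -111.97559475]]
[[615.98526488 116.83786272]]
```

View pics/w3.png

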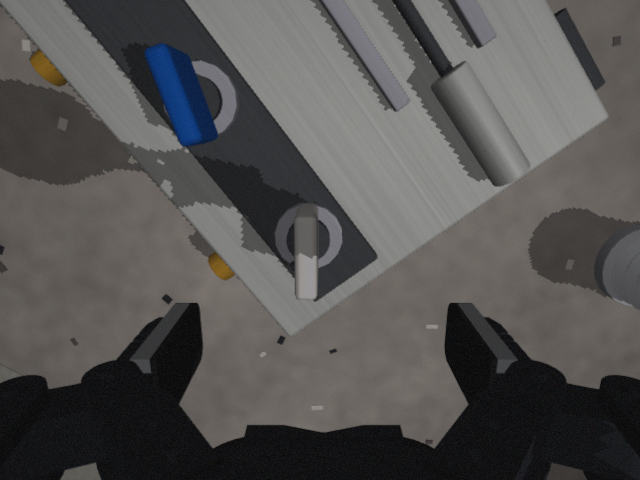

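Run:
```python
from h import *
c=camera_info("wrist");p=np.load("pose.npy")
print(proj(c,cw(p,[(.125,.155,.08),(-.125,.155,.08),(.065,.1,.098),(.065,.1,.141)])))
for uv,z in(((291,335),.08),((607,116),.08),((308,236),.098),((307,252),.141)):print(ray(c,uv,z))
print(cw(p,[(.125,.155,.08),(-.125,.155,.08),(.065,.1,.098)]))
a=ray(c,(308,203),.141)-ray(c,(306,299),.141);print(np.linalg.norm(a),np.arctan2(a[1],a[0]))
```

```text
[[290.06221483 340.02350836]
 [613.88769148 117.38985066]
 [309.00178905 237.9795769 ]
 [306.31141555 261.3871761 ]]
[0.72947087 0.1470385  0.08      ]
[0.49898429 0.22730077 0.08      ]
[0.65763491 0.11536893 0.098     ]
[0.65393356 0.11411718 0.141     ]
[[0.73317309 0.1486011  0.08      ]
 [0.49726577 0.23135216 0.08      ]
 [0.6583501  0.11656174 0.098     ]]
0.051132297992753914 -2.586273091193542
```

Request:
play_rows:
  newtons: 40
  rows:
    - {"x": 0.2, "y": -0.4, "z": -2, "twist": -0.01, "gripper": 6}
    - {"x": 0.15, "y": -0.3, "z": -2, "twist": 0, "gripper": 6}
    - {"x": 0, "y": 0, "z": -2, "twist": 0, "gripper": 6}
    - {"x": 0, "y": 0, "z": -1.5, "twist": 0, "gripper": 6}
    - {"x": 0, "y": 0, "z": -1, "twist": 0, "gripper": 6}
    - {"x": 0, "y": 0, "z": 0, "twist": 0, "gripper": 6}

```text
time_s: 2.98
tcp_pos: [0.6545, 0.1169, 0.1291]
eef_rot: [-1.522, -0.449, 0.456]
ft_force: [-0.7, -0.8, -0.7]
gripper_width: 0.06
```

Run:
```python
from h import *
st();f=grab_frame("wrist")
cv2.imwrite("pics/w4.png",f)
```

```text
t 2.98 tcp [0.6545 0.1169 0.1291] jaw 2.1487 down [-0.005 -0.001 -1.   ] q [ 0.177  0.639  0.307  1.244  0.    -0.401] F [-0.7 -0.8 -0.7] T [-0.01  0.02 -0.06] w 0.06
```

View pics/w4.png

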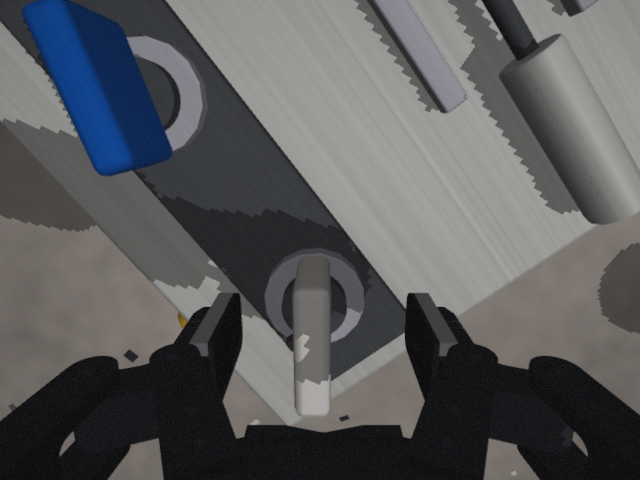

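Request:
play_rows:
  newtons: 40
  rows:
    - {"x": 0.2, "y": -0.1, "z": 0, "twist": 0, "gripper": 3}
    - {"x": 0, "y": 0, "z": 0, "twist": 0, "gripper": 1}
    - {"x": 0, "y": 0, "z": 0, "twist": 0, "gripper": 0.5}
    - {"x": 0, "y": 0, "z": 0, "twist": 0, "gripper": 0.5}
    - {"x": 0, "y": 0, "z": 0, "twist": 0, "gripper": 0.5}
    - {"x": 0, "y": 0, "z": 0, "twist": 0, "gripper": 0.5}

```text
time_s: 3.53
tcp_pos: [0.6594, 0.1155, 0.1327]
eef_rot: [-1.522, -0.453, 0.45]
ft_force: [-1.8, 2.0, 4.7]
gripper_width: 0.0111
```

Run:
```python
from h import *
st()
```

```text
t 3.53 tcp [0.6594 0.1155 0.1327] jaw 2.1475 down [ 0.002  0.002 -1.   ] q [ 1.730e-01  6.400e-01  3.200e-01  1.249e+00  1.000e-03 -4.040e-01] F [-1.8  2.   4.7] T [ 0.47  0.44 -0.  ] w 0.0111
```

Request:
play_rows:
  rows:
    - {"x": 0, "y": 0, "z": 0, "twist": -0.1, "gripper": 0.5}
    - {"x": 0, "y": 0, "z": 0, "twist": -0.1, "gripper": 0.5}
    - {"x": 0, "y": 0, "z": 0, "twist": -0.1, "gripper": 0.5}
    - {"x": 0, "y": 0, "z": 0, "twist": -0.1, "gripper": 0.5}
    - {"x": 0, "y": 0, "z": 0, "twist": -0.1, "gripper": 0.5}
    - {"x": 0, "y": 0, "z": 0, "twist": -0.1, "gripper": 0.5}
    - {"x": 0, "y": 0, "z": 0, "twist": -0.1, "gripper": 0.5}
    - {"x": 0, "y": 0, "z": 0, "twist": -0.1, "gripper": 0.5}
    - {"x": 0, "y": 0, "z": 0, "twist": -0.08, "gripper": 0.5}
    - {"x": 0, "y": 0, "z": 0, "twist": 0, "gripper": 0.5}
    - {"x": 0, "y": 0, "z": 0, "twist": 0, "gripper": 0.5}

```text
time_s: 4.45
tcp_pos: [0.6595, 0.1149, 0.1327]
eef_rot: [-1.557, 0.237, -0.24]
ft_force: [-2.6, 1.2, 5.9]
gripper_width: 0.0114
```

Run:
```python
from h import *
st()
```

```text
t 4.45 tcp [0.6595 0.1149 0.1327] jaw 1.2668 down [ 0.002  0.    -1.   ] q [0.173 0.64  0.32  1.249 0.    0.476] F [-2.6  1.2  5.9] T [ 0.19  0.44 -0.07] w 0.0114
```

Request:
play_rows:
  rows:
    - {"x": 0, "y": 0, "z": 0, "twist": -0.03, "gripper": 0.5}
    - {"x": 0, "y": 0, "z": 0, "twist": 0, "gripper": 0.5}
    - {"x": 0, "y": 0, "z": 0, "twist": 0, "gripper": 0.5}

```text
time_s: 4.7
tcp_pos: [0.6594, 0.115, 0.1327]
eef_rot: [-1.554, 0.261, -0.263]
ft_force: [-0.9, 1.6, 6.2]
gripper_width: 0.0112
```

Run:
```python
from h import *
st()
```

```text
t 4.7 tcp [0.6594 0.115  0.1327] jaw 1.2369 down [ 0.002  0.    -1.   ] q [0.173 0.64  0.32  1.249 0.    0.506] F [-0.9  1.6  6.2] T [ 0.19  0.45 -0.03] w 0.0112
```

Request:
play_rows:
  rows:
    - {"x": 0, "y": 0, "z": 0, "twist": -0.04, "gripper": 0.5}
    - {"x": 0, "y": 0, "z": 0, "twist": 0, "gripper": 0.5}
    - {"x": 0, "y": 0, "z": 0, "twist": 0, "gripper": 0.5}

```text
time_s: 4.95
tcp_pos: [0.6594, 0.115, 0.1327]
eef_rot: [-1.551, 0.29, -0.293]
ft_force: [-1.2, -0.0, 5.7]
gripper_width: 0.0113
```

Run:
```python
from h import *
st()
```

```text
t 4.95 tcp [0.6594 0.115  0.1327] jaw 1.1994 down [ 0.002  0.    -1.   ] q [ 0.173  0.64   0.32   1.249 -0.     0.544] F [-1.2 -0.   5.7] T [0.12 0.55 0.82] w 0.0113
```

Request:
play_rows:
  rows:
    - {"x": 0, "y": 0, "z": 0, "twist": -0.02, "gripper": 0.5}
    - {"x": 0, "y": 0, "z": 0, "twist": 0, "gripper": 0.5}
    - {"x": 0, "y": 0, "z": 0, "twist": 0, "gripper": 0.5}

```text
time_s: 5.2
tcp_pos: [0.6594, 0.115, 0.1327]
eef_rot: [-1.549, 0.305, -0.308]
ft_force: [-1.2, 0.2, 5.9]
gripper_width: 0.0111
```

Run:
```python
from h import *
st();cv2.imwrite("pics/w5.png",grab_frame("wrist"))
```

```text
t 5.2 tcp [0.6594 0.115  0.1327] jaw 1.1804 down [ 0.002 -0.    -1.   ] q [ 0.173  0.64   0.32   1.249 -0.     0.563] F [-1.2  0.2  5.9] T [0.14 0.5  1.12] w 0.0111
```

View pics/w5.png

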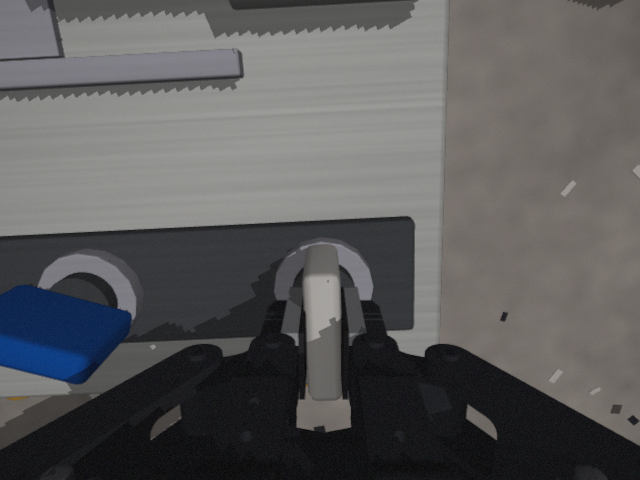

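Request:
play_rows:
  rows:
    - {"x": 0, "y": 0, "z": 0, "twist": 0, "gripper": 5}
    - {"x": 0, "y": 0, "z": 0, "twist": 0, "gripper": 5}
    - {"x": 0, "y": 0, "z": 0.5, "twist": 0, "gripper": 5}
    - {"x": 0, "y": 0, "z": 3, "twist": 0, "gripper": 5}
    - {"x": 0, "y": 0, "z": 3, "twist": 0, "gripper": 5}
    - {"x": -0.7, "y": -1.9, "z": 0.5, "twist": 0.11, "gripper": 6}
    - {"x": -1, "y": -2.8, "z": 0, "twist": 0.12, "gripper": 6}
    - {"x": -1, "y": -2.8, "z": 0, "twist": 0.12, "gripper": 6}
    - {"x": -1, "y": -2.8, "z": 0, "twist": 0.12, "gripper": 6}
    - {"x": -1, "y": -2.8, "z": 0, "twist": 0.12, "gripper": 6}
    - {"x": -1, "y": -2.9, "z": 0, "twist": 0.12, "gripper": 6}
    - {"x": -1, "y": -2.9, "z": 0, "twist": 0.12, "gripper": 6}

```text
time_s: 6.25
tcp_pos: [0.5914, -0.0757, 0.2014]
eef_rot: [-1.543, -0.346, 0.347]
ft_force: [0.1, -0.1, -0.4]
gripper_width: 0.06
```

Request:
play_rows:
  rows:
    - {"x": 0, "y": 0, "z": 0, "twist": 0.12, "gripper": 6}
    - {"x": 0, "y": 0, "z": 0, "twist": 0.12, "gripper": 6}
    - {"x": 0, "y": 0, "z": 0, "twist": 0.06, "gripper": 6}
    - {"x": 0, "y": 0, "z": 0, "twist": 0, "gripper": 6}

```text
time_s: 6.58
tcp_pos: [0.5919, -0.075, 0.2014]
eef_rot: [-1.493, -0.575, 0.576]
ft_force: [0.0, 0.0, -0.5]
gripper_width: 0.0601
```

Run:
```python
from h import *
st();c=camera_info("wrist");cv2.imwrite("pics/w6.png",grab_frame("wrist"))
print(proj(c,[[.5925,-.0736,.098],[.5925,-.0736,.141]]))
```

```text
t 6.58 tcp [ 0.5919 -0.075   0.2014] jaw 2.3065 down [-0. -0. -1.] q [-0.126  0.455  0.191  1.307 -0.    -0.862] F [ 0.   0.  -0.5] T [-0.02 -0.05  0.03] w 0.0601
[[324.80607566 245.81239966]
 [325.12707906 272.56453963]]
```

View pics/w6.png

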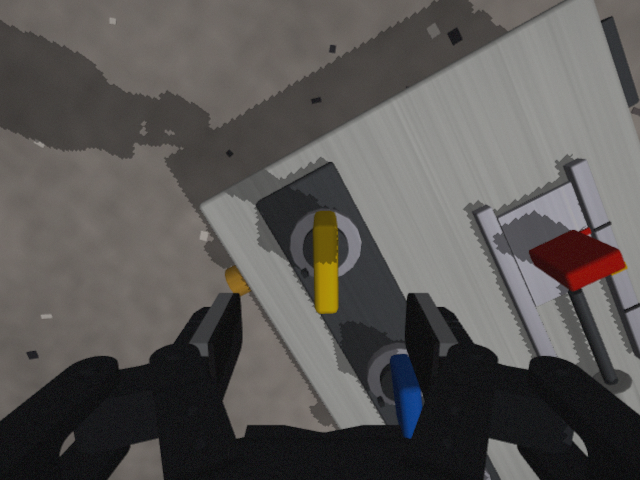

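Request:
play_rows:
  newtons: 40
  rows:
    - {"x": 0, "y": 0.1, "z": -2.5, "twist": 0, "gripper": 4}
    - {"x": 0, "y": 0, "z": -2.5, "twist": 0, "gripper": 4}
    - {"x": 0, "y": 0, "z": -1.9, "twist": 0, "gripper": 4}
    - {"x": 0, "y": 0, "z": 0, "twist": 0, "gripper": 3}
    - {"x": 0, "y": 0, "z": 0, "twist": 0, "gripper": 1}
    - {"x": 0, "y": 0, "z": 0, "twist": 0, "gripper": 0.5}
    - {"x": 0, "y": 0, "z": 0, "twist": 0, "gripper": 0.5}
    - {"x": 0, "y": 0, "z": 0, "twist": 0, "gripper": 0.5}

```text
time_s: 7.3
tcp_pos: [0.5924, -0.0732, 0.1329]
eef_rot: [-1.493, -0.576, 0.575]
ft_force: [0.0, 0.4, -4.6]
gripper_width: 0.0112
```

Run:
```python
from h import *
st()
```

```text
t 7.3 tcp [ 0.5924 -0.0732  0.1329] jaw 2.3068 down [ 0.001  0.    -1.   ] q [-0.123  0.499  0.078  1.148  0.    -0.859] F [ 0.   0.4 -4.6] T [0.09 0.07 0.03] w 0.0112
```

Request:
play_rows:
  rows:
    - {"x": 0, "y": 0, "z": 0, "twist": -0.1, "gripper": 0.5}
    - {"x": 0, "y": 0, "z": 0, "twist": -0.1, "gripper": 0.5}
    - {"x": 0, "y": 0, "z": 0, "twist": -0.1, "gripper": 0.5}
    - {"x": 0, "y": 0, "z": 0, "twist": -0.1, "gripper": 0.5}
    - {"x": 0, "y": 0, "z": 0, "twist": -0.1, "gripper": 0.5}
    - {"x": 0, "y": 0, "z": 0, "twist": -0.1, "gripper": 0.5}
    - {"x": 0, "y": 0, "z": 0, "twist": -0.1, "gripper": 0.5}
    - {"x": 0, "y": 0, "z": 0, "twist": -0.1, "gripper": 0.5}
    - {"x": 0, "y": 0, "z": 0, "twist": -0.1, "gripper": 0.5}
    - {"x": 0, "y": 0, "z": 0, "twist": -0.1, "gripper": 0.5}
    - {"x": 0, "y": 0, "z": 0, "twist": -0.06, "gripper": 0.5}
    - {"x": 0, "y": 0, "z": 0, "twist": 0, "gripper": 0.5}

```text
time_s: 8.3
tcp_pos: [0.5924, -0.0734, 0.1329]
eef_rot: [-1.556, 0.254, -0.256]
ft_force: [0.8, -0.3, -3.8]
gripper_width: 0.0111
```

Request:
play_rows:
  rows:
    - {"x": 0, "y": 0, "z": 0, "twist": -0.05, "gripper": 0.5}
    - {"x": 0, "y": 0, "z": 0, "twist": 0, "gripper": 0.5}
    - {"x": 0, "y": 0, "z": 0, "twist": 0, "gripper": 0.5}

```text
time_s: 8.55
tcp_pos: [0.5924, -0.0734, 0.1329]
eef_rot: [-1.552, 0.29, -0.291]
ft_force: [-0.0, -1.4, -1.7]
gripper_width: 0.0112
```

Run:
```python
from h import *
st()
```

```text
t 8.55 tcp [ 0.5924 -0.0734  0.1329] jaw 1.2003 down [ 0.001 -0.001 -1.   ] q [-1.230e-01  4.990e-01  7.700e-02  1.148e+00 -1.000e-03  2.470e-01] F [-0.  -1.4 -1.7] T [-0.22  0.12  0.81] w 0.0112
```

Request:
play_rows:
  rows:
    - {"x": 0, "y": 0, "z": 0, "twist": -0.02, "gripper": 0.5}
    - {"x": 0, "y": 0, "z": 0, "twist": 0, "gripper": 0.5}
    - {"x": 0, "y": 0, "z": 0, "twist": 0, "gripper": 0.5}

```text
time_s: 8.8
tcp_pos: [0.5924, -0.0734, 0.1329]
eef_rot: [-1.549, 0.307, -0.309]
ft_force: [0.3, -1.4, -0.0]
gripper_width: 0.0115
```

Run:
```python
from h import *
st();cv2.imwrite("pics/w7.png",grab_frame("wrist"))
```

```text
t 8.8 tcp [ 0.5924 -0.0734  0.1329] jaw 1.1785 down [ 0.001 -0.001 -1.   ] q [-0.123  0.499  0.077  1.148 -0.     0.269] F [ 0.3 -1.4 -0. ] T [-0.36  0.2   1.21] w 0.0115
```

View pics/w7.png

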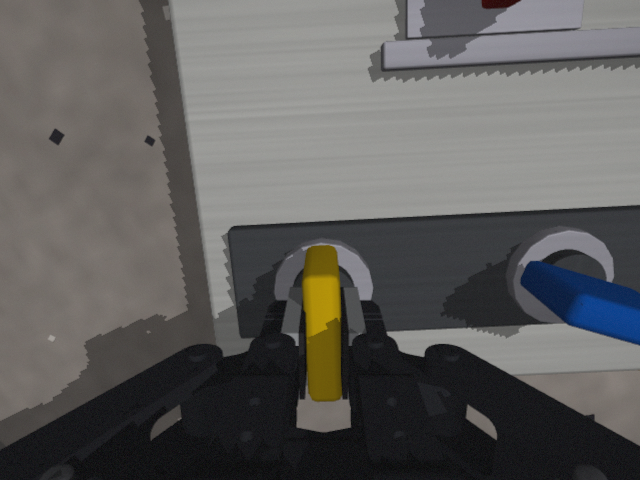

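Request:
play_rows:
  rows:
    - {"x": 0, "y": 0, "z": 0, "twist": 0, "gripper": 5}
    - {"x": 0, "y": 0, "z": 0, "twist": 0, "gripper": 5}
    - {"x": 0, "y": 0, "z": 0.5, "twist": 0, "gripper": 5}
    - {"x": 0, "y": 0, "z": 3, "twist": 0, "gripper": 5}
    - {"x": 0, "y": 0, "z": 3, "twist": 0, "gripper": 5}
    - {"x": 0.6, "y": 1.6, "z": 0.5, "twist": 0.12, "gripper": 5}
    - {"x": 0.6, "y": 1.6, "z": 0, "twist": 0.12, "gripper": 5}
    - {"x": 0.6, "y": 1.6, "z": 0, "twist": 0.12, "gripper": 5}
    - {"x": 0.6, "y": 1.6, "z": 0, "twist": 0.12, "gripper": 5}
    - {"x": 0.6, "y": 1.6, "z": 0, "twist": 0.12, "gripper": 5}
    - {"x": 0.4, "y": 1.4, "z": 0, "twist": 0.12, "gripper": 5}
    - {"x": 0, "y": 0, "z": 0, "twist": 0.12, "gripper": 5}

```text
time_s: 9.85
tcp_pos: [0.627, 0.0237, 0.2028]
eef_rot: [-1.54, -0.358, 0.355]
ft_force: [-0.2, -0.3, 0.5]
gripper_width: 0.0501
```

Request:
play_rows:
  rows:
    - {"x": 0, "y": 0, "z": 0, "twist": 0.12, "gripper": 5}
    - {"x": 0, "y": 0, "z": 0, "twist": 0.12, "gripper": 5}
    - {"x": 0, "y": 0, "z": 0, "twist": 0.12, "gripper": 5}
    - {"x": 0, "y": 0, "z": 0, "twist": 0.04, "gripper": 5}
    - {"x": 0, "y": 0, "z": 0, "twist": 0, "gripper": 5}

```text
time_s: 10.27
tcp_pos: [0.6263, 0.0209, 0.2029]
eef_rot: [-1.468, -0.662, 0.66]
ft_force: [0.2, -1.1, -0.4]
gripper_width: 0.0502
```

Run:
```python
from h import *
st();c=camera_info("wrist");cv2.imwrite("pics/w8.png",grab_frame("wrist"))
print(proj(c,[[.6258,.0208,.098],[.6258,.0208,.141]]))
```

```text
t 10.27 tcp [0.6263 0.0209 0.2029] jaw 2.4168 down [ 0.001  0.    -1.   ] q [ 0.033  0.515  0.291  1.346  0.    -0.813] F [ 0.2 -1.1 -0.4] T [-0.01  0.    0.02] w 0.0502
[[324.32846117 241.94856456]
 [324.51605283 267.8578998 ]]
```

View pics/w8.png

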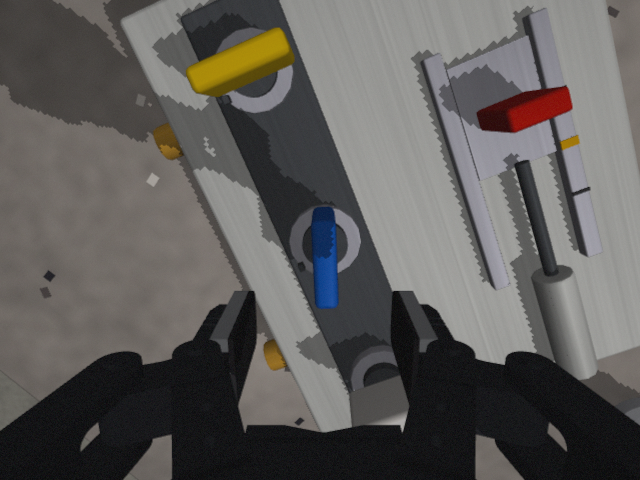

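Request:
play_rows:
  newtons: 40
  rows:
    - {"x": 0, "y": 0, "z": -2.5, "twist": 0, "gripper": 4}
    - {"x": 0, "y": 0, "z": -2.5, "twist": 0, "gripper": 4}
    - {"x": 0, "y": 0, "z": -2, "twist": 0, "gripper": 4}
    - {"x": 0, "y": 0, "z": 0, "twist": 0, "gripper": 3}
    - {"x": 0, "y": 0, "z": 0, "twist": 0, "gripper": 1}
    - {"x": 0, "y": 0, "z": 0, "twist": 0, "gripper": 0.5}
    - {"x": 0, "y": 0, "z": 0, "twist": 0, "gripper": 0.5}
    - {"x": 0, "y": 0, "z": 0, "twist": 0, "gripper": 0.5}

```text
time_s: 10.98
tcp_pos: [0.626, 0.0212, 0.133]
eef_rot: [-1.467, -0.661, 0.661]
ft_force: [-2.5, 1.4, -3.4]
gripper_width: 0.0114
```

Run:
```python
from h import *
st()
```

```text
t 10.98 tcp [0.626  0.0212 0.133 ] jaw 2.4171 down [-0.     0.001 -1.   ] q [ 3.400e-02  5.560e-01  1.730e-01  1.188e+00  1.000e-03 -8.130e-01] F [-2.5  1.4 -3.4] T [ 0.32  0.37 -0.03] w 0.0114
```

Request:
play_rows:
  rows:
    - {"x": 0, "y": 0, "z": 0, "twist": -0.11, "gripper": 0.5}
    - {"x": 0, "y": 0, "z": 0, "twist": -0.11, "gripper": 0.5}
    - {"x": 0, "y": 0, "z": 0, "twist": -0.11, "gripper": 0.5}
    - {"x": 0, "y": 0, "z": 0, "twist": -0.11, "gripper": 0.5}
    - {"x": 0, "y": 0, "z": 0, "twist": -0.11, "gripper": 0.5}
    - {"x": 0, "y": 0, "z": 0, "twist": -0.11, "gripper": 0.5}
    - {"x": 0, "y": 0, "z": 0, "twist": -0.11, "gripper": 0.5}
    - {"x": 0, "y": 0, "z": 0, "twist": -0.11, "gripper": 0.5}
    - {"x": 0, "y": 0, "z": 0, "twist": -0.11, "gripper": 0.5}
    - {"x": 0, "y": 0, "z": 0, "twist": -0.11, "gripper": 0.5}
    - {"x": 0, "y": 0, "z": 0, "twist": -0.05, "gripper": 0.5}
    - {"x": 0, "y": 0, "z": 0, "twist": 0, "gripper": 0.5}

```text
time_s: 11.98
tcp_pos: [0.626, 0.0207, 0.133]
eef_rot: [-1.558, 0.239, -0.239]
ft_force: [-2.0, 0.2, -1.4]
gripper_width: 0.0111
```

Run:
```python
from h import *
st()
```

```text
t 11.98 tcp [0.626  0.0207 0.133 ] jaw 1.266 down [ 0. -0. -1.] q [ 0.033  0.556  0.173  1.188 -0.     0.338] F [-2.   0.2 -1.4] T [ 0.04  0.61 -0.03] w 0.0111
```

Request:
play_rows:
  rows:
    - {"x": 0, "y": 0, "z": 0, "twist": -0.05, "gripper": 0.5}
    - {"x": 0, "y": 0, "z": 0, "twist": -0.03, "gripper": 0.5}
    - {"x": 0, "y": 0, "z": 0, "twist": 0, "gripper": 0.5}
    - {"x": 0, "y": 0, "z": 0, "twist": 0, "gripper": 0.5}

```text
time_s: 12.32
tcp_pos: [0.626, 0.0207, 0.133]
eef_rot: [-1.551, 0.298, -0.299]
ft_force: [-3.6, -0.9, -0.1]
gripper_width: 0.0112
```

Run:
```python
from h import *
st()
```

```text
t 12.32 tcp [0.626  0.0207 0.133 ] jaw 1.1904 down [ 0. -0. -1.] q [ 0.033  0.556  0.173  1.188 -0.     0.414] F [-3.6 -0.9 -0.1] T [-0.1   0.86  1.05] w 0.0112
```

Request:
play_rows:
  rows:
    - {"x": 0, "y": 0, "z": 0, "twist": 0, "gripper": 5}
    - {"x": 0, "y": 0, "z": 0, "twist": 0, "gripper": 5}
    - {"x": 0, "y": 0, "z": 0.5, "twist": 0, "gripper": 5}
    - {"x": 0, "y": 0, "z": 3, "twist": 0, "gripper": 5}
    - {"x": 0, "y": 0, "z": 3.5, "twist": 0.04, "gripper": 5}
    - {"x": -2, "y": 0, "z": 1, "twist": 0, "gripper": 5}
    - {"x": -2, "y": 0, "z": 0, "twist": 0, "gripper": 5}
    - {"x": -1, "y": 0, "z": 0, "twist": 0, "gripper": 5}
    - {"x": 0, "y": 0, "z": 0, "twist": 0, "gripper": 5}
    - {"x": 0, "y": 0, "z": 0, "twist": 0, "gripper": 5}

```text
time_s: 13.15
tcp_pos: [0.5767, 0.0207, 0.2135]
eef_rot: [-1.553, 0.268, -0.272]
ft_force: [0.3, 0.0, 0.6]
gripper_width: 0.05
```

Run:
```python
from h import *
st();c=camera_info("wrist");np.savez("c9.npz",**c);cv2.imwrite("pics/w9.png",grab_frame("wrist"))
f=grab_frame("side");cv2.imwrite("pics/s9.png",cv2.resize(f[180:340,190:390],None,fx=3.7,fy=3.7,interpolation=2))
```

```text
t 13.15 tcp [0.5767 0.0207 0.2135] jaw 1.2266 down [ 0.003  0.    -1.   ] q [ 0.036  0.408  0.15   1.31  -0.     0.38 ] F [0.3 0.  0.6] T [ 0.01 -0.04 -0.01] w 0.05
```

View pics/w9.png

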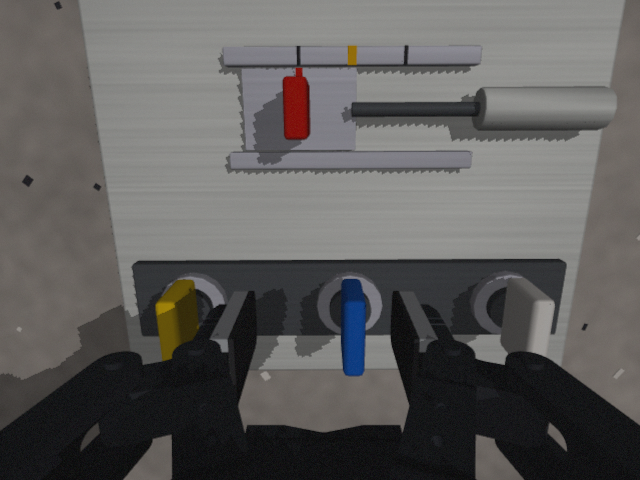

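View pics/s9.png

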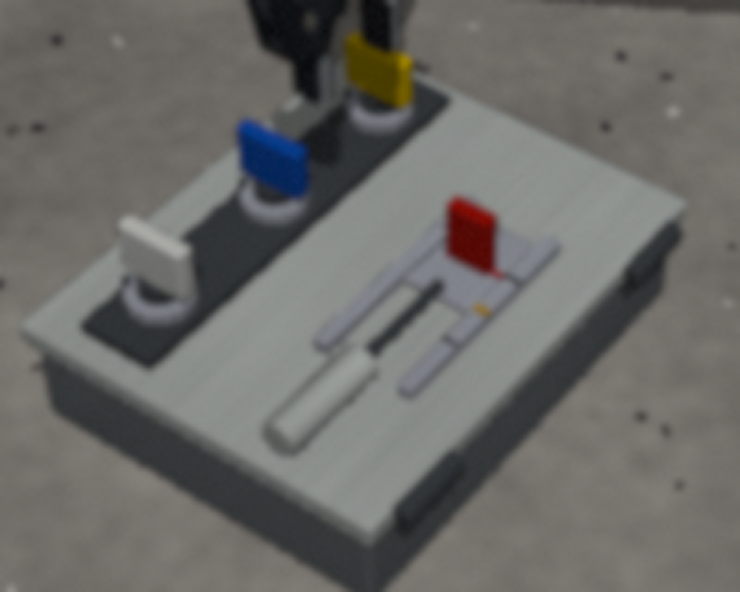

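Run:
```python
from h import *
c=dict(np.load("c9.npz"));a=-.339
def loc(X):
    d=X-w; return np.round([np.cos(a)*d[0]+np.sin(a)*d[1],-np.sin(a)*d[0]+np.cos(a)*d[1]],4)
# chamber origin from blue axis (0.626,0.0207)
w=np.array([.626,.0207,0])-np.array([np.cos(a)*.065,np.sin(a)*.065,0]);print("origin",w)
for n,uv,z in(("tabtop",(296.5,107.5),.128),("t1",(297,77),.128),("t2",(297,138),.128),("tl",(284,107),.128),("tr",(309,107),.128),("ptr",(299,70),.087),("line",(352,55),.089),("mark0",(298,55),.089),("mark60",(406,55),.089),("plateL",(243,110),.086),("plateR",(356,110),.086),("barrel",(480,108),.095),("rod",(353,109),.092)):
    X=ray(c,uv,z);print(n,np.round(X,4),loc(X))
for q in(0,.030):
    print(np.round(w+[np.cos(a)*-.055-np.sin(a)*q,np.sin(a)*-.055+np.cos(a)*q,0],4))
```

```text
origin [0.5646993  0.04231537 0.        ]
tabtop [0.5027 0.0336 0.128 ] [-0.0556 -0.0289]
t1 [0.4898 0.0387 0.128 ] [-0.0694 -0.0283]
t2 [0.5162 0.0287 0.128 ] [-0.0412 -0.0289]
tl [0.5004 0.028  0.128 ] [-0.0558 -0.0349]
tr [0.5045 0.0394 0.128 ] [-0.0558 -0.0228]
ptr [0.4826 0.04   0.087 ] [-0.0767 -0.0294]
line [0.4855 0.0706 0.089 ] [-0.0841  0.0003]
mark0 [0.4753 0.0423 0.089 ] [-0.0843 -0.0297]
mark60 [0.4956 0.0988 0.089 ] [-0.084   0.0303]
plateL [0.4918 0.0017 0.086 ] [-0.0552 -0.0626]
plateR [0.514  0.0636 0.086 ] [-0.0549  0.0032]
barrel [0.5364 0.1288 0.095 ] [-0.0555  0.0721]
rod [0.5128 0.0617 0.092 ] [-0.0554  0.0011]
[0.5128 0.0606 0.    ]
[0.5228 0.0889 0.    ]
```

Request:
play_rows:
  rows:
    - {"x": -2.5, "y": 0.4, "z": 0, "twist": 0.005, "gripper": 5}
    - {"x": -2.5, "y": 0.4, "z": 0, "twist": 0, "gripper": 5}
    - {"x": -2.4, "y": 0.5, "z": -1, "twist": 0, "gripper": 5}
    - {"x": 0, "y": 0, "z": -2, "twist": 0, "gripper": 5}
    - {"x": 0, "y": 0, "z": -1.5, "twist": 0, "gripper": 5}
    - {"x": 0, "y": 0, "z": 0, "twist": 0, "gripper": 5}
    - {"x": 0, "y": 0, "z": 0, "twist": 0, "gripper": 5}

```text
time_s: 13.83
tcp_pos: [0.5022, 0.0338, 0.1667]
eef_rot: [-1.555, 0.267, -0.265]
ft_force: [0.7, 0.1, -0.7]
gripper_width: 0.05
```

Run:
```python
from h import *
st();c=camera_info("wrist");cv2.imwrite("pics/w10.png",grab_frame("wrist"))
```

```text
t 13.83 tcp [0.5022 0.0338 0.1667] jaw 1.232 down [-0.002 -0.    -1.   ] q [ 0.067  0.3   -0.135  1.138  0.     0.406] F [ 0.7  0.1 -0.7] T [ 0.02 -0.05 -0.02] w 0.05
```

View pics/w10.png

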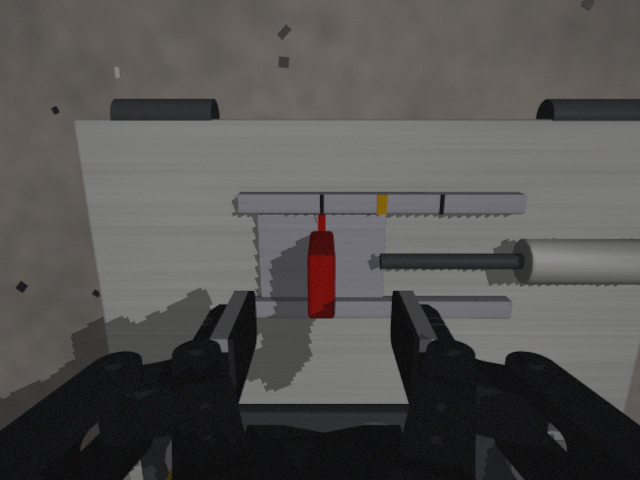

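Request:
play_rows:
  newtons: 50
  rows:
    - {"x": 0.05, "y": 0, "z": -2, "twist": 0, "gripper": 4}
    - {"x": 0, "y": 0, "z": -1.6, "twist": 0, "gripper": 4}
    - {"x": 0, "y": 0, "z": -1, "twist": 0, "gripper": 4}
    - {"x": 0, "y": 0, "z": 0, "twist": 0, "gripper": 3}
    - {"x": 0, "y": 0, "z": 0, "twist": 0, "gripper": 1.5}
    - {"x": 0, "y": 0, "z": 0, "twist": 0, "gripper": 0.5}
    - {"x": 0, "y": 0, "z": 0, "twist": 0, "gripper": 0.5}
    - {"x": 0, "y": 0, "z": 0, "twist": 0, "gripper": 0.5}
    - {"x": 0, "y": 0, "z": 0, "twist": 0, "gripper": 0.5}

```text
time_s: 14.63
tcp_pos: [0.5032, 0.0334, 0.1222]
eef_rot: [-1.555, 0.265, -0.268]
ft_force: [0.0, -2.2, 2.8]
gripper_width: 0.011
```

Run:
```python
from h import *
st();c=camera_info("wrist");cv2.imwrite("pics/w11.png",grab_frame("wrist"))
```

```text
t 14.63 tcp [0.5032 0.0334 0.1222] jaw 1.2317 down [ 0.002 -0.001 -1.   ] q [ 6.700e-02  3.400e-01 -2.040e-01  1.025e+00 -1.000e-03  4.060e-01] F [ 0.  -2.2  2.8] T [-0.44  0.1   0.  ] w 0.011
```

View pics/w11.png

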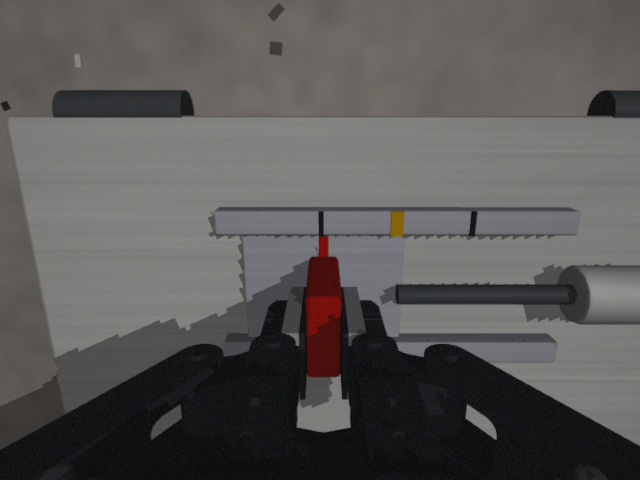

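Request:
play_rows:
  rows:
    - {"x": 0.1, "y": 0.29, "z": 0, "twist": 0, "gripper": 0.5}
    - {"x": 0.1, "y": 0.29, "z": 0, "twist": 0, "gripper": 0.5}
    - {"x": 0.1, "y": 0.29, "z": 0, "twist": 0, "gripper": 0.5}
    - {"x": 0.1, "y": 0.29, "z": 0, "twist": 0, "gripper": 0.5}
    - {"x": 0.1, "y": 0.29, "z": 0, "twist": 0, "gripper": 0.5}
    - {"x": 0.1, "y": 0.29, "z": 0, "twist": 0, "gripper": 0.5}
    - {"x": 0.1, "y": 0.29, "z": 0, "twist": 0, "gripper": 0.5}
    - {"x": 0.1, "y": 0.29, "z": 0, "twist": 0, "gripper": 0.5}
    - {"x": 0.1, "y": 0.29, "z": 0, "twist": 0, "gripper": 0.5}
    - {"x": 0, "y": 0, "z": 0, "twist": 0, "gripper": 0.5}
    - {"x": 0, "y": 0, "z": 0, "twist": 0, "gripper": 0.5}

```text
time_s: 15.6
tcp_pos: [0.5124, 0.0595, 0.1222]
eef_rot: [-1.556, 0.264, -0.268]
ft_force: [-0.8, -5.4, 5.7]
gripper_width: 0.0109
```

Run:
```python
from h import *
st();c=camera_info("wrist");f=grab_frame("wrist");cv2.imwrite("pics/w12.png",f)
cv2.imwrite("pics/w12z.png",cv2.resize(f[180:330,220:420],None,fx=4,fy=4,interpolation=2))
f=grab_frame("side");cv2.imwrite("pics/s12.png",cv2.resize(f[180:340,190:390],None,fx=3.7,fy=3.7,interpolation=2))
```

```text
t 15.6 tcp [0.5124 0.0595 0.1222] jaw 1.2318 down [ 0.002 -0.002 -1.   ] q [ 0.117  0.361 -0.173  1.036 -0.002  0.456] F [-0.8 -5.4  5.7] T [-1.    0.15 -0.01] w 0.0109
```

View pics/w12z.png

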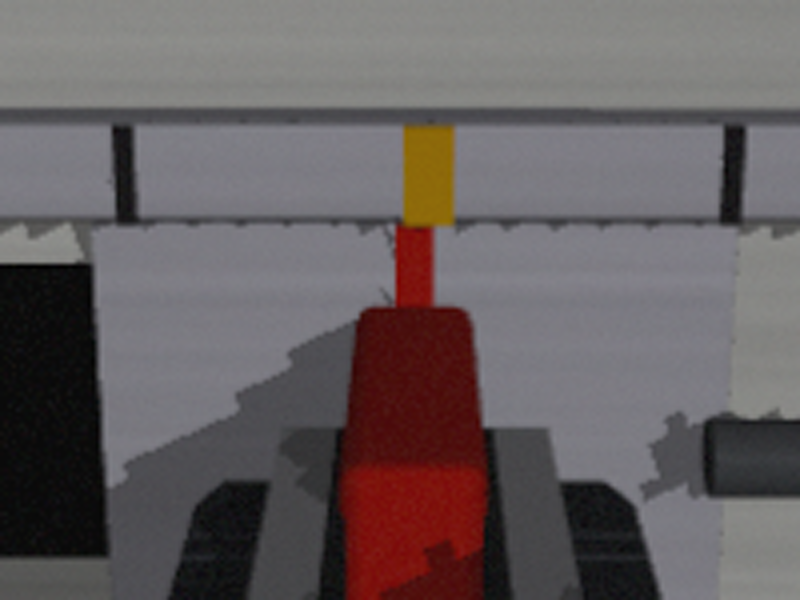

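View pics/s12.png

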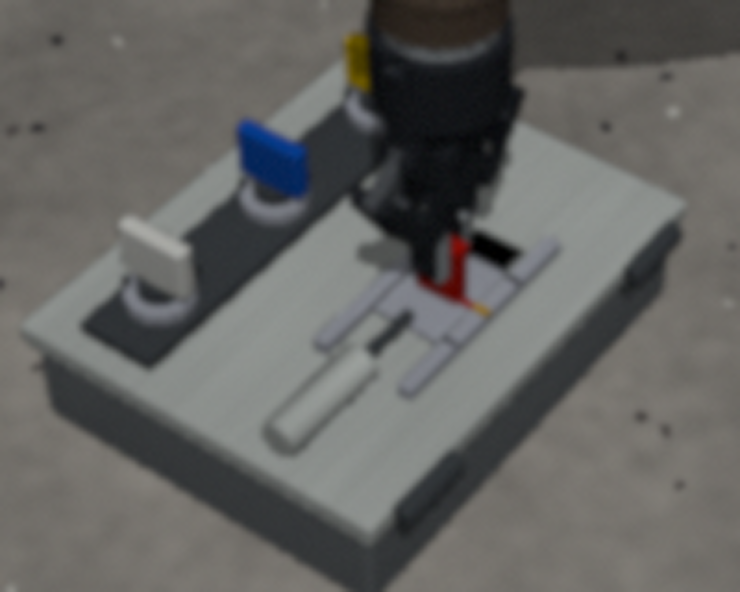

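Request:
play_rows:
  rows:
    - {"x": 0.05, "y": 0.14, "z": 0, "twist": 0, "gripper": 0.5}
    - {"x": 0, "y": 0, "z": 0, "twist": 0, "gripper": 0.5}
    - {"x": 0, "y": 0, "z": 0, "twist": 0, "gripper": 0.5}
    - {"x": 0, "y": 0, "z": 0, "twist": 0, "gripper": 0.5}

```text
time_s: 16.03
tcp_pos: [0.5129, 0.0607, 0.1222]
eef_rot: [-1.556, 0.265, -0.268]
ft_force: [-1.7, -4.2, 6.1]
gripper_width: 0.0111
```

Run:
```python
from h import *
st();c=camera_info("wrist");f=grab_frame("wrist");cv2.imwrite("pics/w13.png",f)
cv2.imwrite("pics/w13z.png",cv2.resize(f[180:330,220:420],None,fx=4,fy=4,interpolation=2))
r=f.astype(int)
for row in (237,240,243,246):
    m=(r[row,:,2]>120)&(r[row,:,1]<60);print(row,np.nonzero(m)[0][[0,-1]] if m.any() else None)
for row in (215,222,230,234):
    m=(r[row,:,2]>100)&(r[row,:,0]<50)&(r[row,:,1]>70);x=np.nonzero(m)[0];print("Y",row,x[[0,-1]] if len(x) else None)
    d=(r[row,250:410].max(1)<60);x=250+np.nonzero(d)[0];print("  dark",x)
```

```text
t 16.03 tcp [0.5129 0.0607 0.1222] jaw 1.2315 down [ 0.002 -0.002 -1.   ] q [ 0.119  0.362 -0.171  1.036 -0.002  0.458] F [-1.7 -4.2  6.1] T [-1.06  0.14  0.  ] w 0.0111
237 None
240 [319 327]
243 [319 327]
246 [319 327]
Y 215 [318 329]
  dark [398 399 400 401 402]
Y 222 [318 329]
  dark [398 399 400 401]
Y 230 [318 329]
  dark [250 397 398 399 400 401]
Y 234 [318 329]
  dark [250 397 398 399 400 401]
```

View pics/w13z.png

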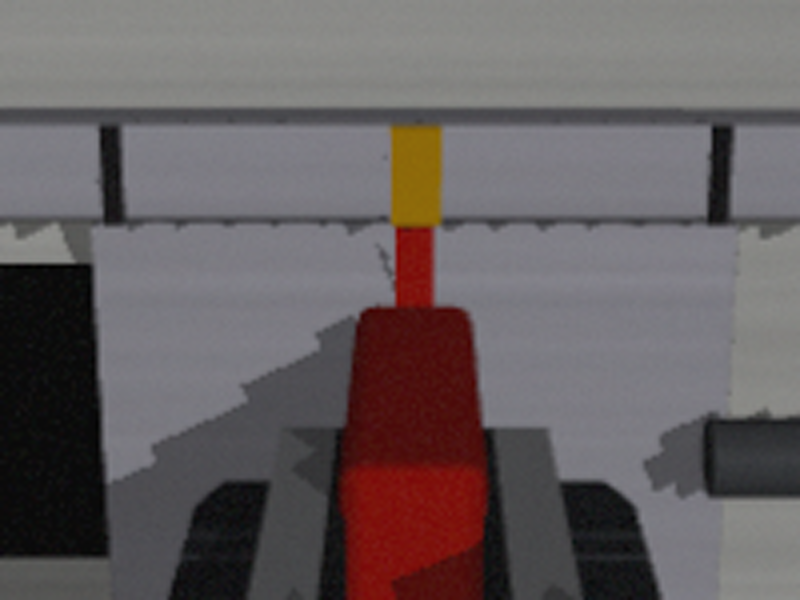

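Request:
play_rows:
  rows:
    - {"x": 0, "y": 0.02, "z": 0, "twist": 0, "gripper": 0.5}
    - {"x": 0, "y": 0, "z": 0, "twist": 0, "gripper": 0.5}
    - {"x": 0, "y": 0, "z": 0, "twist": 0, "gripper": 0.5}
    - {"x": 0, "y": 0, "z": 0, "twist": 0, "gripper": 0.5}
    - {"x": 0, "y": 0, "z": 0, "twist": 0, "gripper": 0.5}
    - {"x": 0, "y": 0, "z": 0, "twist": 0, "gripper": 0.5}
    - {"x": 0, "y": 0, "z": 0, "twist": 0, "gripper": 0.5}
    - {"x": 0, "y": 0, "z": 0, "twist": 0, "gripper": 0.5}

```text
time_s: 16.75
tcp_pos: [0.5129, 0.0607, 0.1222]
eef_rot: [-1.556, 0.265, -0.268]
ft_force: [-0.6, -5.1, 5.8]
gripper_width: 0.0108
```

Run:
```python
from h import *
s=st();print(np.abs(s["joint_velocities"]).max());f=grab_frame("wrist")
r=f.astype(int)
for row in (240,243):
    m=(r[row,:,2]>120)&(r[row,:,1]<60);print(row,np.nonzero(m)[0][[0,-1]])
m=(r[222,:,2]>100)&(r[222,:,0]<50)&(r[222,:,1]>70);print(np.nonzero(m)[0][[0,-1]])
f=grab_frame("top");cv2.imwrite("pics/t14.png",f)
f=grab_frame("side");cv2.imwrite("pics/s14.png",f)
```

```text
t 16.75 tcp [0.5129 0.0607 0.1222] jaw 1.2314 down [ 0.002 -0.002 -1.   ] q [ 0.119  0.362 -0.171  1.036 -0.002  0.459] F [-0.6 -5.1  5.8] T [-1.1   0.15  0.03] w 0.0108
0.0013734400219046418
240 [319 327]
243 [319 327]
[318 329]
```

View pics/t14.png

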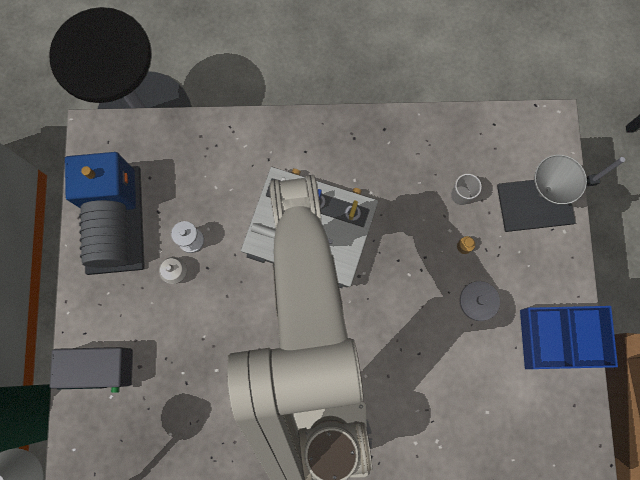

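View pics/s14.png

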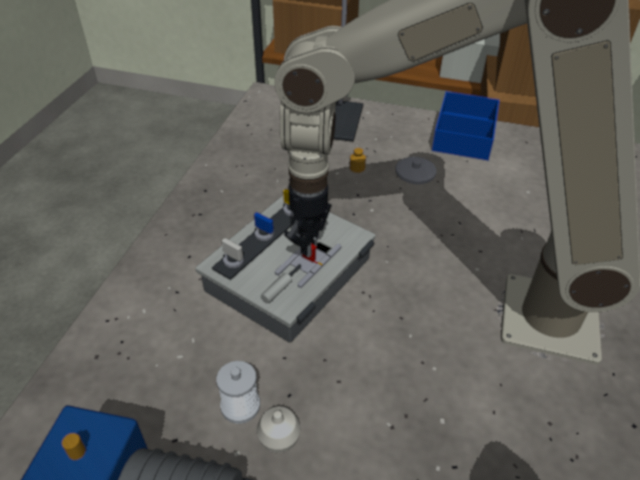

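```bash
python3 -c "
from workcell import *
print(close_job());print(get_state()['time_s'])"
```

```text
the job is handed in; nothing more can be done
None
the job is handed in; nothing more can be done
```

I tightened the white, then yellow, then blue bolt to their end stops. The shutter stayed shut until all three were tight. I then slid it to half travel by its red tab, and the fingers were still holding it when I handed the job in, at about 17 s of the 62 s allowed.

- **Bolts:** The wrist torque rose to about 1.1–1.2 N m on white and yellow and 1.05 N m on blue, against 0.04 N m of friction. The pictures taken after release show all three grip bars lying straight across the clamp bar.
- **Shutter:** In the last wrist picture the pointer's centre is within 0.5 pixel (about 0.2 mm) of the yellow line's centre, and the dark port showed partly uncovered beside the plate. The arm was still, and the wrist felt about 5.1 N against the expected 5.4 N of spring force.
- **Disagreement:** Tool travel from the estimated shut position came to about 28.8 mm rather than 30 mm. That estimate is only good to about 1 mm, so I went by the pointer and line.
- **Bystanders:** In the last top and side pictures the float, cap, bellows, weight and beaker all look unmoved.

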